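# Feed the mini chopper and hold its plunger at the third click

### The job

Take the scraper and wipe the three chocolate chunks off the chopping board into the chopper's steel feed tray, without touching the chunks with the hand; then put the scraper back down on the board. Once all the chunks are in the tray, press the chopper's red spring plunger straight down with the gripper, past its first two clicks to the third, and finish while still holding it down there. Leave the other things on the worktop where they are.

Things in the scene. Friction and masses are not known exactly. Their poses are not given: they have to be found in the camera images.
- chopper: white mini chopper fixed to the worktop, its yaw varies. Origin under the centre of its housing, on the worktop; its z is up. Housing 150 (own x) x 100 (own y) mm, 84 mm high, with a steel collar on top to 97 mm. The red plunger stands in the middle of the housing. The steel feed tray is joined to the housing's +y side and fills y = 50 to 135 mm, against the board's edge
- tray (a point): centre of the feed tray's floor, 4 mm above the worktop; axes as the chopper's. Inside the tray is 164 mm (x) by 78 mm (y); its end walls at x = +-83 mm stand 36 mm above the worktop; the wall against the board is 18 mm high, 4 mm lower than the board's top
- plunger_top (a point): centre of the top of the red plunger knob (46 mm across, 16 mm thick, flat; a white disc in the middle); 148 mm above the worktop when up. It moves with the knob
- plunger (a joint): how far the plunger is pressed straight down, in m: 0 up, clicks (notches that can be felt) at 0.011, 0.0215 and 0.032, bottom stop at 0.0335 just past the third. A spring always pushes it up: about 5 N at the top, 10 N at the third click; the humps between clicks add or take off up to about 3 N. It jumps up again when let go
- board: wooden chopping board, fixed, 250 (own x) x 360 (own y) x 22 mm, origin under its centre; axes as the chopper's. Its -y end stands against the feed tray, 1 mm off
- board_top (a point): centre of the board's top face, 22 mm above the worktop, axes as the board's
- scraper: scraper, 0.16 kg, standing upright on its foot on the board, beyond the chunks as seen from the chopper. Blue blade 130 (own x) x 16 (own y) x 42 mm high with a square foot, pale wooden handle bar 132 x 24 x 28 mm on top; 68 mm high in all. Origin in the middle of the foot's underside; z up when standing. It is gripped across its 24 mm handle, fingers closing along own y, and pushes with its broad faces (+-y)
- scraper_grip (a point): centre of the scraper's handle bar, 54 mm above its foot, axes as the scraper's. Beware of the wall cabinet up to its left and behind it: its underside is 0.47 m above the worktop, from about x = 0.58 m and y = 0.18 m on (world), so come from the front with the wrist low
- chunk_1_c (a point): centre of a dark brown chocolate chunk, 26x26x12 mm, 12 g, lying loose on the board (its top is 12 mm above the board), within 45 mm of the board's long middle line
- chunk_2_c (a point): centre of a dark brown chocolate chunk, 26x26x12 mm, 12 g, lying loose on the board (its top is 12 mm above the board), within 45 mm of the board's long middle line
- chunk_3_c (a point): centre of a dark brown chocolate chunk, 26x26x12 mm, 12 g, lying loose on the board (its top is 12 mm above the board), within 45 mm of the board's long middle line
- mug_2: blue mug with handle, 87x123x96 mm, behind the chopper; bystander, origin in the middle of its underside
- tin: low round tin, 86 mm across, 40 mm high, behind the chopper; bystander, origin in the middle of its underside
- timer: round egg timer, 62 mm across, 60 mm high, right of the tin; bystander, origin in the middle of its underside
- spoon: white measuring spoon, 122 mm long, in front of the chopper near the worktop's edge; bystander, origin in the middle of its underside
- teaspoon: teaspoon, 133 mm long, left of the board in front of the toaster; bystander, origin in the middle of its underside

How it is judged:
By the outcome, as a careful person would: the job done as asked, in the order asked, and still so for the second after the job is handed in, while the arm keeps its last pose, push and grip.
It also fails if it takes over 56 s, if anything falls off the work surface, if the arm or the gripper's body presses on something with over 40 N, if the wrist force passes 120 N, or if a joint passes its speed limit or range.

### The arm

A 6-joint arm with a two-finger parallel gripper is mounted at the origin on a cart in front of the work surface, level with it; the furniture and walls round the work are solid. World frame = base frame: x ahead of the robot, y to its left, z up, the work surface at z = 0. Lengths are in m, angles in rad, forces in N, time in s.
With the tool pointing down it reaches from about 0.2 to 0.875 m from the base axis. Payload 3.4 kg.
Tool frame: the origin (TCP) lies between the finger pads; the fingertips stand 25 mm ahead of it and the grasp point (between the pads) lies 6 mm ahead of it (r.nose_length is the z of the fingertips in the tool frame, in m); z points along the fingers, y is the line along which they close (so a half turn about z gives the same grasp; the last joint's range is limited). The gripper opens to 94 mm and grips with 3 to 60 N. Pads are 16 mm wide; open, the fingers measure 119 mm over their backs; the gripper's body (75 mm by 177 mm) begins 78 mm behind the grasp point.
Start: joints at [-1.32, 0.276, 1.505, -0, 1.361, -0.121], TCP at [0.209, -0.536, 0.23] pointing down, gripper open.
Joint ranges: [-2.89, 2.89], [-0.75, 2.08], [0.22, 2.7], [-1.18, 4.32], [0.11, 2.71], [-2.7, 2.7]. Speed limits (rad/s): [2.57, 2.57, 3.14, 3.14, 3.14, 3.14].

### API

Orientations are given as a unit quaternion [w, x, y, z].
In Python, from plant import r, gripper_to, inverse_kinematics, vision, models, telemetry gives the robot as it stands. Calls block until the motion is done:
- r.move_to(position, orientation): joint-space move of the TCP to a pose.
- r.move_l(position, rot=None, vel=0.15, guard=None): straight line of the TCP; rot=None keeps the orientation; vel is the mean speed in m/s. With guard (N) it stops when the force on the tool has changed by that much, and returns True; else False.
- r.movej(angles): joint-space move.
- gripper_to(opening, f_grip=None): finger opening in m; f_grip is the grip in N (None keeps the last); returns when the fingers have stopped.
- r.hold(seconds).
- inverse_kinematics(position, orientation): joint angles nearest the present ones, or None.
- vision.snapshot(name): name is "scene" or "top"; returns the picture (420x560x3 uint8, red, green, blue); there is no depth.
- vision.get_calibration(name): a dict with "fx", "fy", "cx", "cy" (pixels), "D" ([k1, k2, p1, p2, k3] as OpenCV has them; the pictures are not rectified), "position" and "orientation" of the camera in the world. Camera axes: x right, y down, z forward; pixel columns grow to the right and rows downward; lengths in m; the calibration is good to about 2 mm. A picture is of the moment at which its call begins. get_calibration takes no time and is no camera call.
A pose or a line that the arm cannot do raises r.PlanningError and nothing moves.
- r.sign_off(): hands the job in; it is judged then, once.
Trained networks look in the newest picture that a camera, given by its name, has taken for a name from the list of things; names that differ only in an ending like _2 or _b are one class to them, and where a whole thing is asked for, a point or a joint stands for the part that bears it (a point fixed in the world has none). Each returns a list of dicts, best first, with "score" (0 to 1); they miss things now and then, are a little off and sometimes report something else, mostly with a low value. They report only what shows in the picture. A call takes as long as a camera call.
- models.boxes_of(thing, camera): "at" ([x, y, z] in m, in world coordinates, good to about 4 mm: the middle of the surface that is visible of it).
- models.regions_of(thing, camera): "pixels" (420x560 bool, what is visible of it).
- models.mark_of(thing, camera): "at" ([x, y, z] in m, in world coordinates, good to about 4 mm: a listed point, or the origin of a listed thing).
Readings, each from a call of its own:
- telemetry.current_t(): time.
- telemetry.current_joints(): joint angles.
- telemetry.current_dq(): joint speeds.
- telemetry.current_joint_efforts(): joint torques, N m.
- telemetry.current_ee_pos(): TCP position.
- telemetry.current_tool_rot(): TCP orientation.
- telemetry.current_wrist_force(): force on the tool from outside, world axes, zero at the start.
- telemetry.current_torque(): the same for the moment, N m.
- telemetry.current_opening(): finger opening in m.
- telemetry.current_finger_force(): force on a finger pad.
Only numpy, scipy, OpenCV 4.12 (cv2) and the standard library are available. Lean on these libraries where they do the work, as an engineer would, in place of code of your own. Each camera call takes 0.05 s, during which the arm holds its last target. There are 200 camera calls.

## Working session

There is one attempt and no reset: what is moved stays moved. The work goes in short steps, each a Python script; the robot and the scene stay as the last script left them, time stands still between calls to the robot, and variables do not carry over. Pictures are saved under pics/ and viewed, at most 10 in all, crops included, and the job is handed in when it is done.

```bash
ls; mkdir -p pics; python3 - <<'E'
from plant import r, vision, models, telemetry
import cv2, numpy as np
for c in ("scene","top"):
    im=vision.snapshot(c); cv2.imwrite(f"pics/{c}0.png",im[:,:,::-1])
    k=vision.get_calibration(c); print(c,np.round(k["position"],3),np.round(k["orientation"],3),k["fx"])
    for n in ("chopper","tray","plunger_top","board_top","scraper","scraper_grip","chunk_1_c","mug_2","tin","timer"):
        print(n,[(np.round(d["at"],3).tolist(),round(d["score"],2)) for d in models.mark_of(n,c)][:4])
print(telemetry.current_t())
E
```

```text
pics
scene [-0.368 -0.702  0.837] [-0.434  0.785 -0.382  0.225] 480.9563778868922
chopper [([0.525, -0.343, -0.005], 0.58)]
tray [([0.518, -0.255, 0.003], 0.85)]
plunger_top [([0.527, -0.346, 0.15], 0.72), ([0.736, -0.287, -0.0], 0.59)]
board_top [([0.491, -0.032, 0.024], 0.7), ([0.465, 0.057, 0.074], 0.31)]
scraper [([0.736, -0.288, 0.002], 0.67), ([0.469, 0.052, 0.024], 0.66)]
scraper_grip [([0.464, 0.054, 0.076], 0.72), ([0.497, -0.035, -0.002], 0.72)]
chunk_1_c [([0.478, -0.166, 0.028], 0.66)]
mug_2 [([0.773, -0.185, 0.003], 0.63)]
tin [([0.738, -0.292, 0.001], 0.78)]
timer [([0.468, 0.056, 0.072], 0.28)]
top [ 0.4   -0.022  1.306] [ 0.05  -0.7    0.711 -0.05 ] 450.205063459524
chopper [([0.524, -0.346, 0.001], 0.6)]
tray [([0.518, -0.254, 0.005], 0.67)]
plunger_top [([0.519, -0.249, 0.005], 0.7)]
board_top [([0.491, -0.03, 0.023], 0.79), ([0.775, -0.187, 0.001], 0.71), ([0.524, -0.348, 0.001], 0.55)]
scraper [([0.463, 0.051, 0.025], 0.78)]
scraper_grip [([0.468, 0.051, 0.079], 0.67), ([0.703, -0.392, 0.001], 0.34)]
chunk_1_c [([0.478, -0.159, 0.027], 0.6), ([0.738, -0.292, -0.003], 0.31)]
mug_2 [([0.774, -0.186, -0.0], 0.67)]
tin []
timer [([0.703, -0.391, -0.001], 0.81)]
1.1
```

View pics/scene0.png

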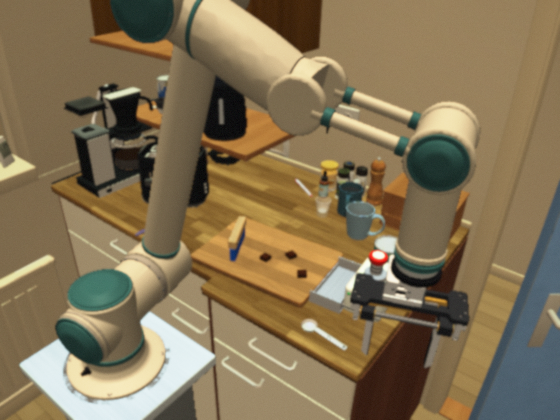

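View pics/top0.png

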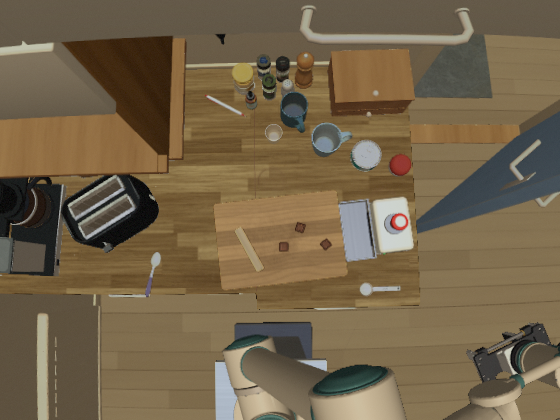

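```bash
cat > h.py <<'E'
from plant import r, gripper_to, inverse_kinematics, vision, models, telemetry
import cv2, numpy as np
from scipy.spatial.transform import Rotation as R
def ray(cam,uv,z):
    k=vision.get_calibration(cam); K=np.array([[k["fx"],0,k["cx"]],[0,k["fy"],k["cy"]],[0,0,1]])
    p=cv2.undistortPoints(np.float64(uv).reshape(-1,1,2),K,np.float64(k["D"])).reshape(-1,2)
    q=k["orientation"]; d=R.from_quat([q[1],q[2],q[3],q[0]]).apply(np.c_[p,np.ones(len(p))])
    o=np.array(k["position"]); return o+d*((z-o[2])/d[:,2])[:,None]
def mask_rect(cam,m,z):
    "centre and long-axis angle of the largest blob of mask m, lying at height z"
    n,l,s,c=cv2.connectedComponentsWithStats(m.astype(np.uint8)); 
    i=1+np.argmax(s[1:,4]); v,u=np.nonzero(l==i); P=ray(cam,np.c_[u,v],z)[:,:2]
    (cx,cy),(w,h),a=cv2.minAreaRect(P.astype(np.float32)*1000)
    if w<h: a+=90; w,h=h,w
    return np.array([cx,cy])/1000,(w,h),a
def down(psi):
    "tool pointing down, tool y axis along world direction psi (mod pi), returns wxyz"
    y=np.array([np.cos(psi),np.sin(psi),0]); z=np.array([0,0,-1.]); x=np.cross(y,z)
    q=R.from_matrix(np.c_[x,y,z]).as_quat(); return [q[3],q[0],q[1],q[2]]
def chunks(cam="top"):
    im=vision.snapshot(cam); out=[]
    for d in models.regions_of("chunk_1_c",cam):
        v,u=np.nonzero(d["pixels"]); out.append((d["score"],len(u),np.round([u.mean(),v.mean()],1),ray(cam,[[u.mean(),v.mean()]],.032)[0].round(3)))
    return im,out
E
python3 - <<'E'
from h import *
im,o=chunks(); print(*o,sep="\n")
for cam in("top","scene"):
  im=vision.snapshot(cam)
  for n,z in(("board",.022),("scraper",.068),("tray",.03),("plunger",.148)):
    for d in models.regions_of(n,cam)[:2]: print(cam,n,d["score"],d["pixels"].sum(),mask_rect(cam,d["pixels"],z))
hsv=cv2.cvtColor(vision.snapshot("top"),cv2.COLOR_RGB2HSV)
red=cv2.inRange(hsv,(0,150,80),(8,255,255))|cv2.inRange(hsv,(172,150,80),(180,255,255))
m=np.zeros_like(red); m[205:240,380:415]=255
print("knob",mask_rect("top",(red&m)>0,.145))
im=vision.snapshot("top").astype(int)
dk=(im.sum(2)<170).astype(np.uint8); dk[:195]=0;dk[285:]=0;dk[:,:220]=0;dk[:,340:]=0
n,l,s,c=cv2.connectedComponentsWithStats(dk)
for i in range(1,n):
  if s[i,4]>15: print(s[i,4],c[i],ray("top",[c[i]],.032)[0])
g=telemetry.current_tool_rot();print(g)
E
```

```text
(0.67, 10249, array([280.1, 239.2]), array([ 0.494, -0.036,  0.032]))
(0.43, 83, array([325.6, 244.1]), array([ 0.478, -0.164,  0.032]))
top board 0.93 9915 (array([ 0.4948558 , -0.03368561]), (359.5448913574219, 250.75595092773438), 95.69670391082764)
top scraper 0.78 476 (array([0.46529163, 0.05141126]), (134.56260681152344, 29.07142448425293), 27.96694564819336)
top tray 0.9 3758 (array([ 0.52395013, -0.31138016]), (199.49136352539062, 167.61753845214844), 95.6949691772461)
top tray 0.55 229 (array([ 0.53794891, -0.37633704]), (50.91838455200195, 45.19189453125), 99.93744373321533)
top plunger 0.47 240 (array([ 0.525466  , -0.34474936]), (47.74068069458008, 42.04693603515625), 107.06292915344238)
scene board 0.56 6581 (array([ 0.47940082, -0.03811737]), (365.69415283203125, 263.2026062011719), 95.8376841545105)
scene scraper 0.93 515 (array([0.44885089, 0.04435776]), (210.5543212890625, 43.43224334716797), 32.56070327758789)
scene scraper 0.44 1047 (array([ 0.75601361, -0.19108026]), (220.17755126953125, 113.35275268554688), 27.980201721191406)
scene tray 0.96 2351 (array([ 0.54862915, -0.28166989]), (296.4403991699219, 142.14871215820312), 4.945197582244873)
scene plunger 0.95 371 (array([ 0.49611838, -0.35911575]), (99.34329223632812, 42.960227966308594), 26.40704345703125)
knob (array([ 0.52618976, -0.34688132]), (43.201961517333984, 39.577423095703125), 88.87152099609375)
[4.43113542e-05 9.82769595e-01 1.84834849e-01 8.13908631e-06]
```

```bash
cat >> h.py <<'E'
YAW=np.radians(5.7); BC=np.array([.494,-.0325])
C,S=np.cos(YAW),np.sin(YAW); RB=np.array([[C,-S],[S,C]])
def b2w(x,y): return BC+RB@[x,y]
def w2b(p): return RB.T@(np.array(p)[:2]-BC)
E
python3 - <<'E'
from h import *
for p in [(300,227.5),(283.5,246.5),(325.5,244)]: print(w2b(ray("top",[p],.034)[0]).round(3))
qs=[(p,inverse_kinematics([.4655,.0515,.2],down(np.radians(p)))) for p in(118,-62)]
for q in qs: print(q[0],np.round(q[1],2) if q[1] is not None else None)
p=min((q for q in qs if q[1] is not None),key=lambda q:abs(q[1][5]))[0]
gripper_to(.07,40)
r.move_to([.4655,.0515,.2],down(np.radians(p)))
cv2.imwrite("pics/s1.png",vision.snapshot("scene")[:,:,::-1])
print(p,telemetry.current_t(),telemetry.current_ee_pos())
E
```

```text
[ 0.026 -0.063]
[-0.022 -0.01 ]
[-0.029 -0.129]
118 [-0.04  0.14  1.77 -0.    1.24 -2.1 ]
-62 [-0.04  0.14  1.77 -0.    1.24  1.04]
-62 4.7167 [0.46583182 0.05076887 0.2000222 ]
```

View pics/s1.png

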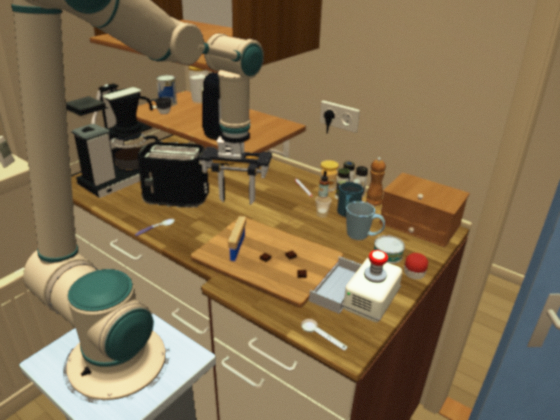

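The gripper hangs above the scraper (scraper at about 237,235; chunks at 265,257 / 291,255 / 302,273), all undisturbed. Descending to grasp.

```bash
python3 - <<'E'
from h import *
p=telemetry.current_ee_pos()
print(r.move_l([.4655,.0515,.082],vel=.08,guard=8), telemetry.current_ee_pos())
gripper_to(.01,40); print(telemetry.current_opening(),telemetry.current_finger_force(),telemetry.current_wrist_force())
r.move_l([.4655,.0515,.107],vel=.08)
x,y=b2w(0,.075)
r.move_l([x,y,.107],down(YAW-np.pi/2),vel=.08)
cv2.imwrite("pics/s2.png",cv2.resize(vision.snapshot("scene")[180:330,160:420,::-1],None,fx=3,fy=3))
print(telemetry.current_opening(),telemetry.current_t(),telemetry.current_wrist_force())
im=vision.snapshot("top")
for d in models.regions_of("scraper","top")[:1]: print(mask_rect("top",d["pixels"],.093))
cv2.imwrite("pics/t2.png",cv2.resize(im[180:300,200:430,::-1],None,fx=3,fy=3))
E
```

```text
False [0.46589692 0.05149238 0.08242653]
0.02366023693129428 39.99464929103851 [-0.71679492 -0.07917957  0.05827837]
0.023632972143687987 8.175 [-0.31406851  0.68164905 -1.59832703]
(array([0.43868488, 0.03746143]), (34.88169860839844, 24.21647834777832), 179.31150817871094)
```

View pics/s2.png

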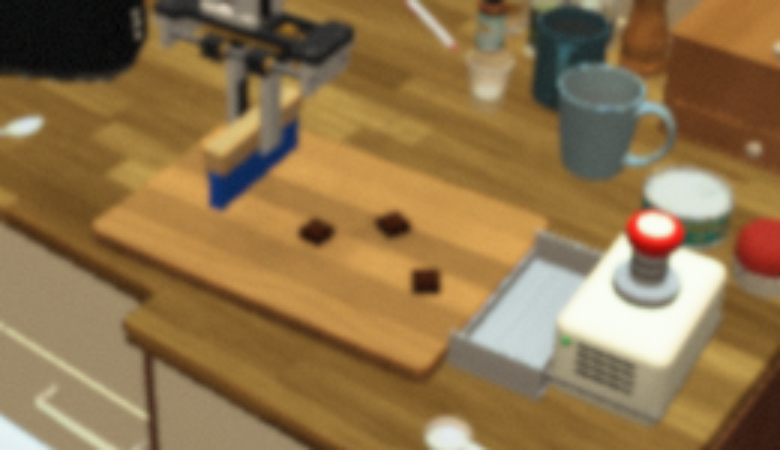

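Scraper is held upright and squared to the board (crop 250,145), with chunks ahead at (316,231), (392,224), (426,280). Sweeping.

```bash
python3 - <<'E'
from h import *
x,y=b2w(0,.07); print(r.move_l([x,y,.083],vel=.06,guard=6),telemetry.current_ee_pos(),telemetry.current_wrist_force())
for yb,v in((-.12,.1),(-.186,.06)):
    x,y=b2w(0,yb); r.move_l([x,y,.083],vel=v); print(telemetry.current_ee_pos(),telemetry.current_wrist_force())
r.hold(.3)
cv2.imwrite("pics/s3.png",cv2.resize(vision.snapshot("scene")[180:330,160:420,::-1],None,fx=3,fy=3))
print(telemetry.current_opening(),telemetry.current_t())
E
```

```text
True [0.48606069 0.03721066 0.08190528] [-0.14239845  0.66493398  3.98221095]
[ 0.50584278 -0.15147422  0.08302226] [ 0.73774881  0.34754546 -1.92879884]
[ 0.51234259 -0.2172022   0.08295635] [-0.22944055  0.15568493 -1.69763539]
0.023784737651317486 12.375
```

View pics/s3.png

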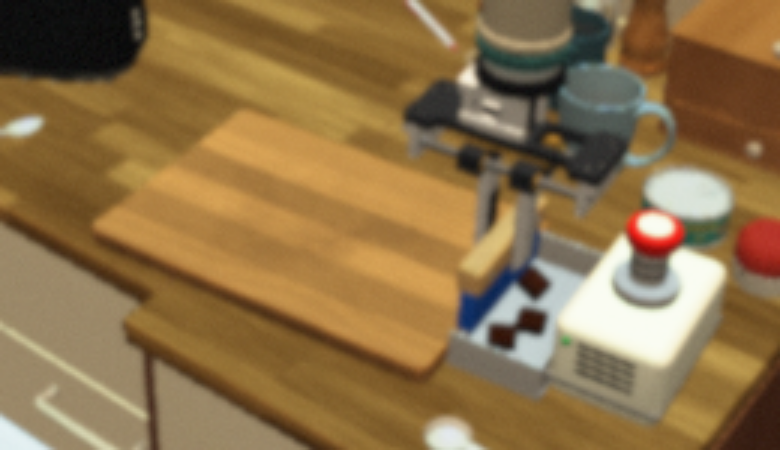

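All three chunks are in the tray (crop 533,283; 532,320; 502,335). Putting the scraper back on the board.

```bash
python3 - <<'E'
from h import *
x,y=b2w(0,-.18); r.move_l([x,y,.09],vel=.05)
x,y=b2w(0,.0); r.move_l([x,y,.09],vel=.15)
print(r.move_l([x,y,.0805],vel=.03,guard=4),telemetry.current_ee_pos())
p=telemetry.current_ee_pos(); gripper_to(.05,40); r.hold(.2)
r.move_l([p[0],p[1],.20],vel=.12); 
x,y=b2w(0,-.15); r.move_l([x,y,.23],vel=.2)
gripper_to(0,40)
cv2.imwrite("pics/s4.png",cv2.resize(vision.snapshot("scene")[180:330,160:420,::-1],None,fx=3,fy=3))
im=vision.snapshot("top"); cv2.imwrite("pics/t4.png",cv2.resize(im[180:300,200:430,::-1],None,fx=3,fy=3))
for c in("top","scene"): print([(d["at"],d["score"]) for d in models.mark_of("plunger_top",c)][:2])
print(telemetry.current_t(),telemetry.current_wrist_force())
E
```

```text
True [ 0.49429715 -0.03304997  0.08175311]
[]
[([0.5269, -0.3439, 0.1472], 0.73)]
18.3083 [-0.0498952   0.60047393 -0.071346  ]
```

View pics/s4.png

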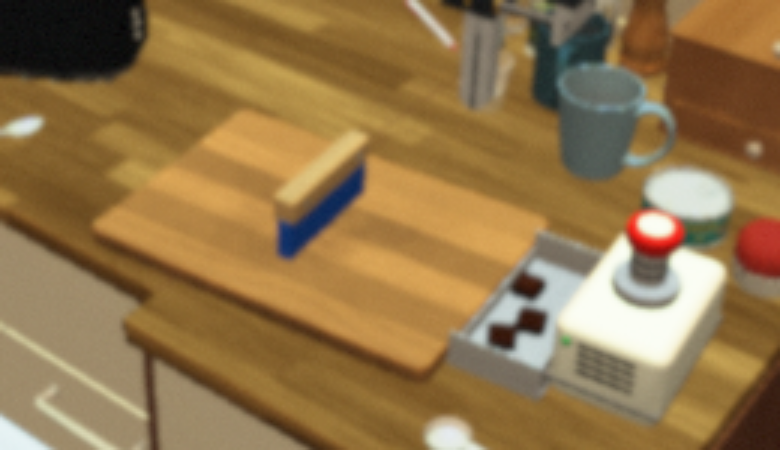

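View pics/t4.png

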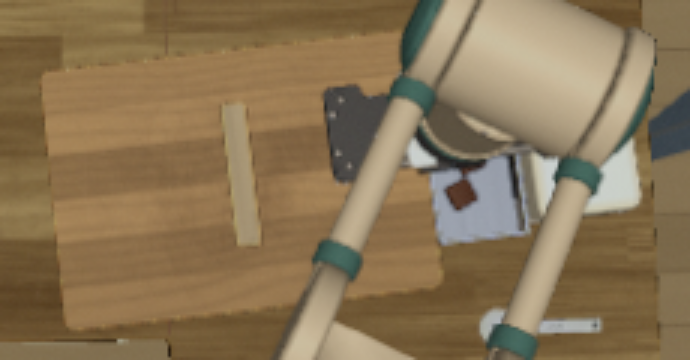

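Scraper stands on the board (crop 320,190), all three chunks lie flat in the tray, plunger is up at (655,235). Now pressing it.

```bash
python3 - <<'E'
from h import *
x,y=.5255,-.346
r.move_l([x,y,.23],vel=.15); r.move_l([x,y,.178],vel=.12); r.hold(.2)
z0=.173
f0=telemetry.current_wrist_force()[2]; print(r.nose_length,f0)
print(r.move_l([x,y,.165],vel=.02,guard=3),telemetry.current_ee_pos())
for z in(.162,.1515,.145,.142,.141,.1405,.140,.1395):
    r.move_l([x,y,z],vel=.02); r.hold(.15)
    a=telemetry.current_ee_pos()[2]; f=telemetry.current_wrist_force()[2]-f0
    print(z,"pressed",round(z0-a,4),"F",round(f,1))
    if f>14: break
print(telemetry.current_wrist_force(),telemetry.current_t())
cv2.imwrite("pics/s5.png",cv2.resize(vision.snapshot("scene")[180:330,160:420,::-1],None,fx=3,fy=3))
E
```

```text
0.025 -0.0664677015591728
True [ 0.52570515 -0.34619366  0.17206422]
0.162 pressed 0.01 F 7.1
0.1515 pressed 0.0202 F 8.2
0.145 pressed 0.0268 F 6.9
0.142 pressed 0.0298 F 7.2
0.141 pressed 0.0305 F 8.5
0.1405 pressed 0.0308 F 9.3
0.14 pressed 0.0312 F 10.0
0.1395 pressed 0.0317 F 8.5
[-0.69045422  0.27320299  8.46589648] 25.0417
```

View pics/s5.png

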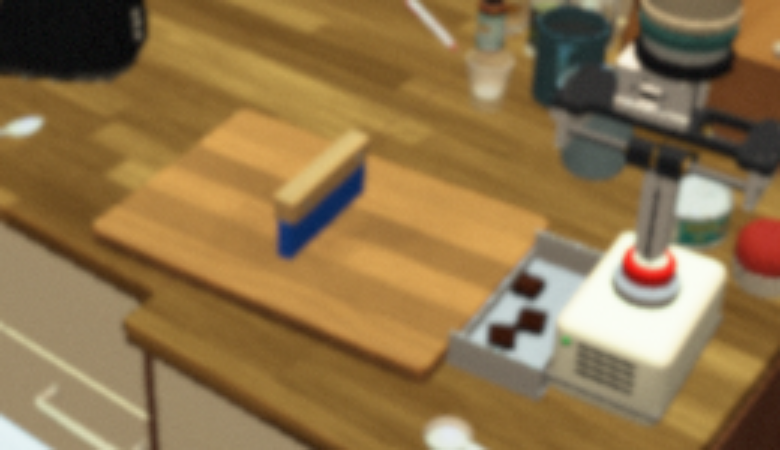

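Knob is pressed well down against the collar (650,268), chunks still in the tray. A little further until the bottom stop is felt.

```bash
python3 - <<'E'
from h import *
x,y=.5255,-.346
for z in np.arange(.139,.134,-.0005):
    r.move_l([x,y,z],vel=.02); r.hold(.2)
    a=telemetry.current_ee_pos()[2]; f=telemetry.current_wrist_force()[2]
    print(round(z,4),"pressed",round(.173-a,4),"F",round(f,1))
    if f>16: break
r.hold(.5); print(telemetry.current_ee_pos(),telemetry.current_wrist_force(),telemetry.current_t())
E
```

```text
0.139 pressed 0.0322 F 9.7
0.1385 pressed 0.0327 F 9.1
0.138 pressed 0.0332 F 10.1
0.1375 pressed 0.0333 F 10.8
0.137 pressed 0.0333 F 14.4
0.1365 pressed 0.0333 F 15.8
0.136 pressed 0.0334 F 18.2
[ 0.52574277 -0.34620601  0.13962503] [-2.72256612  1.74912675 17.57451319] 28.7417
```

The bottom stop, just past the third click, has been felt and is being held at about 18 N.

```bash
python3 -c "
from plant import r
print(r.sign_off())"
```

```text
the job is handed in; nothing more can be done
None
```

The job is handed in at about 29 s on the robot's clock: all three chunks are in the feed tray, the scraper is standing on the board, and the gripper is holding the plunger down past its third click, at the bottom stop.

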